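# Load the last vial and latch the rack's bar

### The arm

A 6-joint arm with a two-finger parallel gripper is mounted at the origin on the work surface. World frame = base frame: x ahead of the robot, y to its left, z up, the work surface at z = 0. Lengths are in m, angles in rad, forces in N, time in s.
With the tool pointing down it reaches from about 0.425 to 0.95 m from the base axis. Payload 3.5 kg.
Tool frame: the origin (TCP) lies on the centre line of the jaws, within the pads' length; the fingertips stand 14 mm ahead of it and the grasp point (between the pads) lies 5 mm behind it (ctrl.finger_overhang is the distance from the TCP to the fingertips, in m); z points along the fingers, y is the line along which they close (so a half turn about z gives the same grasp; the last joint's range is limited). The gripper opens to 85 mm and grips with 20 to 120 N. Pads are 22 mm wide; open, the fingers measure 114 mm over their backs; the gripper's body (76 mm by 85 mm) begins 54 mm behind the grasp point. The pads swing forward as they close: fully open they stand 13 mm farther back than shut.
Start: joints at [-0.15, 0.286, 1.577, -0, 1.279, -0.15], TCP at [0.675, 0, 0.211] pointing down, gripper open.
Joint ranges: [-2.77, 2.77], [-0.9, 2.22], [0.21, 2.48], [-1.53, 4.67], [0.24, 2.81], [-2.84, 2.84]. Speed limits (rad/s): [2.79, 2.79, 3.14, 3.14, 3.14, 3.14].

### API

Orientations are given as a unit quaternion [x, y, z, w].
In Python, from plant import ctrl gives the robot as it stands.
- The arm moves only by the tool send_rows, never from a script. Its argument "moves" is text: rows parted by semicolons, each of 7 numbers parted by spaces: the turn, a rotation vector about the tool's x, y, z in units of 360 degrees (1.0 is 360 degrees), then the shift along the tool's x, y, z in units of 20 cm (1.0 is 20 cm), then the gripper's target within -1 to 1 (fully open at 1, half-way at 0, shut at -1). A call has 1 to 12 rows; each row is the pose to reach, as a shift and turn from the pose commanded when the call began, along the tool's axes at that moment, turning the shorter way round; what a row does not reach only later rows make up. A row lasts 1/8 s, in which the tool goes at most 62.5 mm and 10.7 degrees, less where a joint would pass 70% of its speed; a pose out of reach is approached as far as the arm can. A call with a number of a shift or a turn outside -1 to 1 is refused whole. A call with a gripper value outside its range is refused whole. The fingers move at their own pace and stop on an object; "newtons" is the grip in N (left out, the last holds). Time passes only in rows, so rows that repeat a pose let the fingers close. It gives the time, the measured TCP pose, the force, the opening and the grip force at its end, in the units of the state.
- ctrl.get_state(): the state, without advancing time (a new reading comes with each control period).
- ctrl.read_camera(name): name is "scene" or "side" or "wrist"; returns a dict with "image" (480x640x3 uint8, red, green, blue), "fovy" (degrees; the focal length in pixels is half the picture's height over the tangent of half this angle, whatever the lens; pixels are square), "cx", "cy" (the principal point, pixels), "distortion" ([k1, k2, p1, p2, k3] as OpenCV has them; the pictures are not rectified), "extrinsics" (4x4, takes a point from camera to world coordinates). Camera axes: x right, y up, looking along -z (the intrinsics and any distortion apply to the point x, -y, -z); pixel columns grow to the right and rows downward; lengths in m; the calibration is good to about 2 mm. A picture is of the moment at which its call begins. There is no depth.
- ctrl.sign_off(): hands the job in; it is judged then, once.
The state is a dict: "time": time; "qpos": joint angles; "dq": joint speeds; "joint_efforts": joint torques, N m; "eef_pos": TCP position; "tcp_rot": TCP orientation; "contact_force": force on the tool from outside, world axes, zero at the start; "wrist_torque": the same for the moment, N m; "opening": opening from 0.0 (shut) to 1.0 (fully open); "finger_force": force on a finger pad.
Only numpy, scipy, OpenCV 4.12 (cv2) and the standard library are available. Lean on these libraries where they do the work, as an engineer would, in place of code of your own. Each camera call takes 0.05 s, during which the arm holds its last target. There are 200 camera calls.

### The job

Stand the loose vial upright in the empty bay of the vial rack, the one with the paper dot. Then swing the rack's long bar shut across the bays until the spring roller has snapped in behind it and holds it against the rubber buffer. Do it gently, without squashing the buffer, and leave the other vials and the round dish where they are.

Things in the scene. Friction and masses are not known exactly. Their poses are not given: they have to be found in the camera images.
- rack: Fixed plywood vial rack. Origin: axis of the bar's pivot pin, at bench height; x runs from the pivot along the shut bar, y from the shut bar into the bays. Base board (bays' floor) 8 mm thick, x -32 to 340, y 36 to 106 mm. Four bays centred at x = 35, 85, 135, 185, y = 61 mm, 44 mm wide, 55 mm deep, open to the bar side (-y) and up; walls reach 24 mm, pivot strap 31 mm above the bench.
- catch (a point): Fixed point, 15 mm above the bench, on the middle setting of the roller catch, 281 mm from the pivot. The catch block behind it (44 x 84 mm, 40 mm high) carries a sprung 14 mm roller that juts 6 mm into the path of the bar's end and gives way along the rack's +x (1.2 N, rising to 2.7 N), then snaps out behind the bar. Roller and buffer are set together anywhere within 18 mm either way along y: NOT measured.
- buffer_mid (a point): Fixed point, 13 mm above the bench, where the front of the sprung rubber buffer (20 mm wide, 245 mm from the pivot) stands at the middle setting; truly within 16 mm of it along y. The bar's back meets it 1 mm before the roller snaps in; the buffer then holds the bar on the roller with 2 to 4 N. It gives 4 N per mm; at 10 N it counts as squashed.
- bar: Loose aluminium bar, 296 x 22 mm, 22 mm high, 0.2 to 0.32 kg, flat on the bench, its 12 mm eye over the rack's 10 mm pin. Origin: eye centre, underside; x runs to the free end (280 mm), +y is the side that leads when shutting (its far corner is slanted 7 mm). Starts open by 0.55 to 0.9 rad to the rack's -y side, turns anticlockwise from above to shut: x parallel to the rack's within 0.08 rad.
- bar_tip (a point): Middle of the bar's free end face, 280 mm from the pivot, 11 mm up; shut, it lies within 20 mm of the rack's y = 0. A push near here takes 1 to 3 N while swinging, up to about 4 N where the slanted corner rides up on the roller, then less, then it rises on the buffer.
- vial: The loose glass vial with white cap, standing on the bench: 30 mm diameter, 68 mm tall (glass 50 mm, cap of 29 mm diameter 18 mm), 50 g. Origin: centre of its underside.
- dot: Flat white paper dot, 20 mm in diameter, lying at the centre of the floor of the empty bay (8 mm above the bench). Origin: its centre.
- vial_a: One of three like vials standing in the other bays, to be left alone. Origin: centre of its underside.
- vial_b: As vial_a.
- vial_c: As vial_a.
- dish: Round grey viewing dish, 104 mm diameter, 45 mm high, standing on the bench, to be left alone. Origin: centre of its underside.
Things that resemble listed ones, but are neither listed nor needed, are in the scene too. Leave any turquoise look-alike of the vial alone.

How it is judged:
By the outcome, as a careful person would: the job done as asked, in the order asked, and still so for the second after the job is handed in, with the robot touching nothing.
It also fails if it takes over 62 s, if anything falls off the work surface, if the arm or the gripper's body presses on something with over 40 N, if the wrist force passes 120 N, or if a joint passes its speed limit or range.

## Working session

There is one attempt and no reset: what is moved stays moved. The work goes in short steps, Python scripts to look and compute and a tool call to move; the robot and the scene stay as the last step left them, time stands still between calls to the robot, and variables do not carry over. Pictures are saved under pics/ and viewed, at most 10 in all, crops included, and the job is handed in when it is done.

Besides the shell and the picture viewer there is one more tool, called after ">>>" as a command line: name --argument value ..., lists and objects as JSON in quotes. send_rows: Moves the arm, as the interface text tells. Its arguments: {"type":"object","properties":{"moves":{"type":"string"},"newtons":{"type":"number"}},"required":["moves"]}

```bash
mkdir -p pics; cat > h.py <<'E'
import numpy as np, cv2
from plant import ctrl
def cam(n):
    c=ctrl.read_camera(n); im=cv2.cvtColor(c["image"],cv2.COLOR_RGB2BGR)
    f=im.shape[0]/2/np.tan(np.radians(c["fovy"])/2)
    c["K"]=np.array([[f,0,c["cx"]],[0,f,c["cy"]],[0,0,1.]]); c["D"]=np.array(c["distortion"],float); c["E"]=np.array(c["extrinsics"]); c["bgr"]=im
    return c
def ray(c,uv):
    p=cv2.undistortPoints(np.array(uv,float).reshape(-1,1,2),c["K"],c["D"]).reshape(-1,2)
    d=np.c_[p[:,0],-p[:,1],-np.ones(len(p))]@c["E"][:3,:3].T
    return c["E"][:3,3],d
def onz(c,uv,z):
    o,d=ray(c,uv); return o+d*((z-o[2])/d[:,2])[:,None]
def proj(c,P):
    q=(np.array(P,float).reshape(-1,3)-c["E"][:3,3])@c["E"][:3,:3]; q=q*[1,-1,-1]
    return cv2.projectPoints(q,np.zeros(3),np.zeros(3),c["K"],c["D"])[0].reshape(-1,2)
E
python3 - <<'E'
from h import *
np.set_printoptions(precision=3,suppress=True)
for n in ["scene","side","wrist"]:
    c=cam(n); cv2.imwrite(f"pics/{n}0.png",c["bgr"]); print(n,c["fovy"],c["E"],c["D"])
print(ctrl.get_state())
E
```

```text
scene 52.223596430958935 [[-0.359 -0.771  0.526  1.204]
 [ 0.933 -0.29   0.213  0.306]
 [-0.012  0.568  0.823  1.052]
 [ 0.     0.     0.     1.   ]] [0.019 0.    0.    0.    0.   ]
side 43.43610160414751 [[ 0.999  0.006 -0.048  0.5  ]
 [-0.045  0.474 -0.879 -1.069]
 [ 0.017  0.88   0.474  0.658]
 [ 0.     0.     0.     1.   ]] [-0.093  0.     0.     0.     0.   ]
wrist 71.46102844695689 [[ 1.    -0.001  0.002  0.675]
 [ 0.     0.963  0.268  0.068]
 [-0.002 -0.268  0.963  0.372]
 [ 0.     0.     0.     1.   ]] [-0.058  0.     0.     0.     0.   ]
{'time': 0.15, 'qpos': array([-0.15 ,  0.287,  1.578, -0.   ,  1.279, -0.15 ]), 'dq': array([ 0.   , -0.002, -0.006,  0.   , -0.002, -0.002]), 'joint_efforts': array([  0.001, -40.66 , -29.314,  -0.   ,   0.004,  -0.   ]), 'eef_pos': array([0.674, 0.   , 0.209]), 'tcp_rot': array([ 0.707,  0.707, -0.001, -0.001]), 'contact_force': array([-0.237, -0.145,  0.342]), 'wrist_torque': array([-0.017,  0.003, -0.002]), 'finger_force': 0.0, 'opening': 1.000556563827694}
```

View pics/scene0.png

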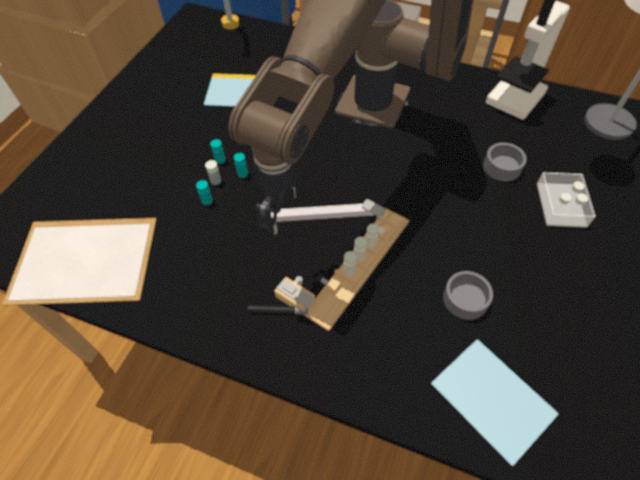

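View pics/side0.png

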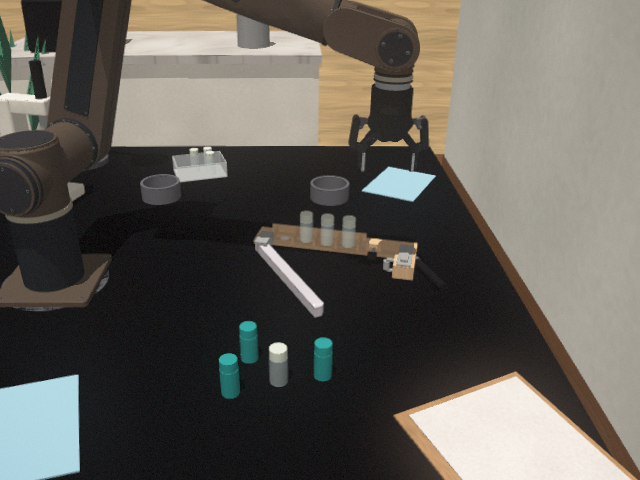

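Scene picture: the white-capped vial is at (213,172) with turquoise look-alikes at (218,152), (241,165) and (204,192). The bar runs from the pivot (372,208) to its tip (275,214), and the catch block is at (292,290). Side picture: vial at (278,365), bar from (262,240) to (318,308), empty bay with the dot near (285,238), filled bays at 306, 327 and 348, catch at (402,262).

```bash
python3 - <<'E'
import cv2,numpy as np
a=cv2.imread("pics/side0.png")[200:410,210:460]; b=cv2.imread("pics/scene0.png")[130:340,190:420]
a=cv2.resize(a,None,fx=3.2,fy=3.2,interpolation=cv2.INTER_CUBIC)[:600]
b=cv2.resize(b,None,fx=2.85,fy=2.85,interpolation=cv2.INTER_CUBIC)[:600]
cv2.imwrite("pics/a1.png",a);cv2.imwrite("pics/b1.png",b);print(a.shape,b.shape)
E
```

```text
(600, 800, 3) (598, 656, 3)
```

View pics/a1.png

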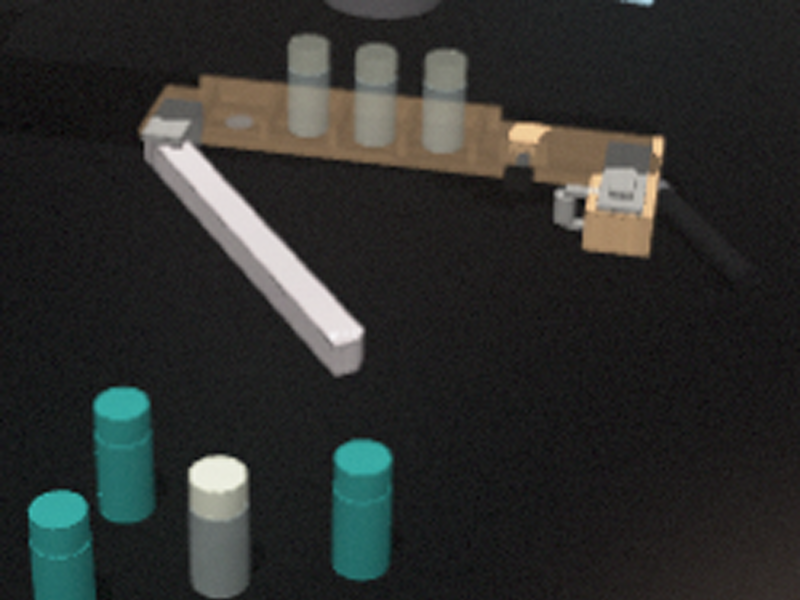

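View pics/wrist0.png

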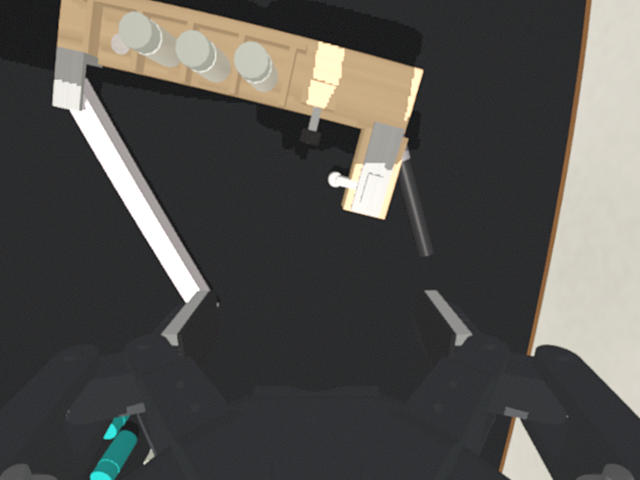

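Side crop: dot at crop (239,121), cap tops at (309,43), (376,52) and (446,57), loose vial cap top at (218,470). Wrist picture: dot (122,43), roller (336,180), buffer (310,136), bar tip (197,294), strap (70,85).

```bash
python3 - <<'E'
from h import *
np.set_printoptions(precision=4,suppress=True)
C={n:cam(n) for n in ["scene","side","wrist"]}
s=C["side"];w=C["wrist"];sc=C["scene"]
S=lambda *p:np.array(p,float)/3.2+[210,200]
print("dot side",onz(s,S((239,121)),.008),"wrist",onz(w,[(122,43)],.008))
print("caps side",onz(s,S((309,43),(376,52),(446,57)),.076))
print("caps wrist",onz(w,[(140,27),(194,49),(253,60)],.076))
print("board right corners wrist z8",onz(w,[(422,68)],.008), "roller",onz(w,[(335,180)],.018),"buffer front mid",onz(w,[(309,143)],.013),"buffer top",onz(w,[(310,137)],.02))
print("block top wrist: corners",onz(w,[(343,209),(384,218)],.040))
print("bar wrist tip end",onz(w,[(187,303),(209,291)],.022),"bar edges near pivot",onz(w,[(71,107),(90,95)],.022))
print("strap",onz(w,[(53,105),(83,109),(61,50),(88,53)],.031))
# white vial cap
for n,c,box in (("side",s,(260,335,300,395)),("scene",sc,(200,150,228,190))):
    im=c["bgr"][box[1]:box[3],box[0]:box[2]]
    hsv=cv2.cvtColor(im,cv2.COLOR_BGR2HSV)
    m=((hsv[...,2]>60)&(hsv[...,1]<100)).astype(np.uint8)
    k,l,st,ce=cv2.connectedComponentsWithStats(m); i=1+np.argmax(st[1:,4]); 
    x,y,ww,h,a=st[i]; print(n,st[i]+[box[0],box[1],0,0,0])
    u=box[0]+x+ww/2
    pts=[(u,box[1]+y),(u,box[1]+y+h),(box[0]+ce[i][0],box[1]+ce[i][1])]
    print(" centroid z34",onz(c,[pts[2]],.034)," top-edge z68",onz(c,[pts[0]],.068),"bot edge z0",onz(c,[pts[1]],0))
print("turq side",onz(s,S((123,400),(60,505),(363,452)),.068))
# triangulate vial centroid
b=cv2.imread("pics/scene0.png")
E
```

```text
dot side [[0.4762 0.1696 0.008 ]] wrist [[0.4774 0.1723 0.008 ]]
caps side [[0.5264 0.1575 0.076 ]
 [0.5729 0.1425 0.076 ]
 [0.6212 0.1341 0.076 ]]
caps wrist [[0.5308 0.1645 0.076 ]
 [0.5746 0.1463 0.076 ]
 [0.6228 0.1371 0.076 ]]
board right corners wrist z8 [[0.7817 0.146  0.008 ]] roller [[0.6943 0.0334 0.018 ]] buffer front mid [[0.667  0.0713 0.013 ]] buffer top [[0.6682 0.0771 0.02  ]]
block top wrist: corners [[ 0.7016  0.0065  0.04  ]
 [ 0.7438 -0.0028  0.04  ]]
bar wrist tip end [[ 0.5236 -0.1078  0.022 ]
 [ 0.5511 -0.0924  0.022 ]] bar edges near pivot [[0.423  0.1103 0.022 ]
 [0.4454 0.1212 0.022 ]]
strap [[0.4104 0.1119 0.031 ]
 [0.442  0.1069 0.031 ]
 [0.427  0.1626 0.031 ]
 [0.4546 0.1584 0.031 ]]
side [268 342  20  45 807]
 centroid z34 [[ 0.4715 -0.3131  0.034 ]]  top-edge z68 [[ 0.472  -0.3005  0.068 ]] bot edge z0 [[ 0.4711 -0.3297  0.    ]]
scene [204 159  17  26 304]
 centroid z34 [[ 0.4688 -0.316   0.034 ]]  top-edge z68 [[ 0.4546 -0.3165  0.068 ]] bot edge z0 [[ 0.4904 -0.3124  0.    ]]
turq side [[ 0.4222 -0.2539  0.068 ]
 [ 0.3974 -0.3387  0.068 ]
 [ 0.5443 -0.3     0.068 ]]
```

View pics/b1.png

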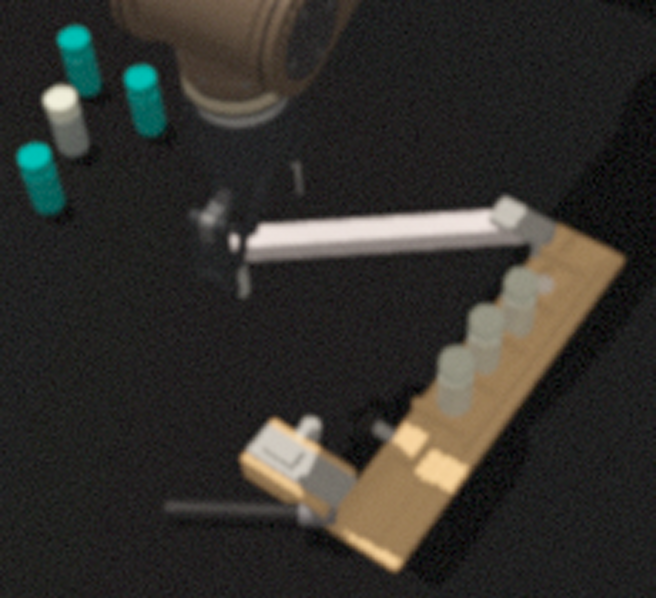

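Scene crop: same layout, empty bay nearest the pivot with the dot at crop (545,283), roller at (310,428). The rack angle is about -0.235 rad and the pivot is near (0.429, 0.120). I'm moving above the vial, with the jaws aligned to rack y.

>>> send_rows --moves "0 0 -0.2125 -0.9 -0.6 0 0.2;0 0 -0.2125 -0.9 -0.6 0 0.2;0 0 -0.2125 -0.9 -0.6 0 0.2;0 0 -0.2125 -0.9 -0.6 0 0.2;0 0 -0.2125 -0.9 -0.6 0 0.2;0 0 -0.2125 -0.9 -0.6 0 0.2;0 0 -0.2125 -0.9 -0.6 0 0.2;0 0 -0.2125 -0.9 -0.6 0 0.2;0 0 -0.2125 -0.9 -0.6 0 0.2;0 0 -0.2125 -0.9 -0.6 0 0.2" --newtons 25

```text
time: 1.55
eef_pos: [0.555, -0.1799, 0.2105]
tcp_rot: [0.118, 0.993, 0.0, -0.0]
contact_force: [-0.4, -0.1, 0.4]
opening: 0.601
finger_force: 0.0
```

>>> send_rows --moves "0 0 0 0.26 -0.74 0 0.2;0 0 0 0.26 -0.74 0 0.2;0 0 0 0.26 -0.74 0 0.2;0 0 0 0.26 -0.74 0 0.2"

```text
time: 2.05
eef_pos: [0.4688, -0.3134, 0.2106]
tcp_rot: [0.12, 0.993, -0.0, 0.0]
contact_force: [0.3, 0.7, 0.4]
opening: 0.604
finger_force: 0.0
```

```bash
cat >> h.py <<'E'
from scipy.spatial.transform import Rotation as Rn
def rel(target,cmd=None):
    "world target -> tool shift units from present measured pose"
    st=ctrl.get_state(); R=Rn.from_quat(st["tcp_rot"]).as_matrix()
    p=np.array(st["eef_pos"]) if cmd is None else np.array(cmd)
    return R.T@(np.array(target)-p)/.2
E
python3 - <<'E'
from h import *
c=cam("wrist"); cv2.imwrite("pics/w2.png",c["bgr"]); st=ctrl.get_state(); print(st["eef_pos"],st["tcp_rot"],c["E"]); print(proj(c,[[.47,-.313,.068],[.477,.171,.008]]))
E
```

```text
[ 0.46952646 -0.31224288  0.21053426] [1.18739818e-01 9.92925368e-01 2.43336813e-04 9.46298133e-05] [[ 2.37257221e-01 -9.35705996e-01 -2.61081023e-01  4.02760048e-01]
 [ 9.71446835e-01  2.28594474e-01  6.35264736e-02 -2.97184148e-01]
 [ 2.39576971e-04 -2.68698449e-01  9.63224318e-01  3.73753086e-01]
 [ 0.00000000e+00  0.00000000e+00  0.00000000e+00  1.00000000e+00]]
[[316.74761715 221.86212103]
 [722.14761727 121.7667133 ]]
```

View pics/w2.png

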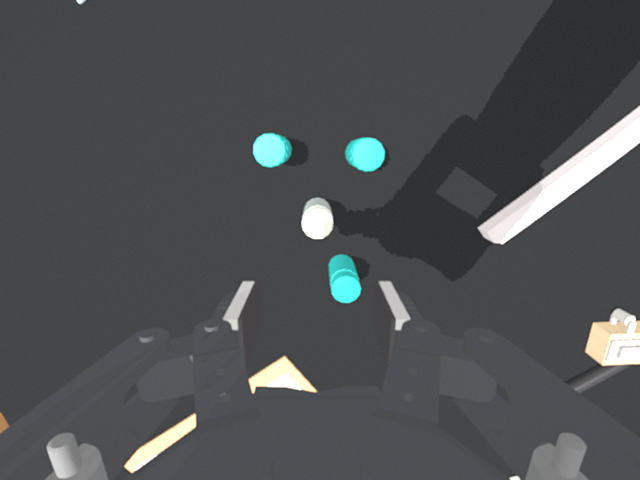

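The wrist view shows the white cap top at (317,222), close to the predicted (317,222), with the turquoise vials clear of the jaw line.

```bash
python3 - <<'E'
from h import *
c=cam("wrist"); im=c["bgr"]
g=im[190:245,295:340].min(2); m=(g>190).astype(np.uint8)
k,l,st,ce=cv2.connectedComponentsWithStats(m); i=1+np.argmax(st[1:,4]); print(st[i]+[295,190,0,0,0],ce[i]+[295,190])
x,y,w,h,a=st[i]+[295,190,0,0,0]
# bottom rim edge of the disc (nearest to tcp) and left/right edges
P=onz(c,[(x+w/2,y+h),(x,y+h-w/2),(x+w,y+h-w/2)],.068); print(P)
d=P[0]-c["E"][:3,3]; print("centre est",(P[1]+P[2])/2, "tool shift",rel([*((P[1]+P[2])/2)[:2],.037]))
E
```

```text
[300 199  31  40 896] [315.04352679 220.45089286]
[[ 0.48668509 -0.31681756  0.068     ]
 [ 0.46854958 -0.32739967  0.068     ]
 [ 0.47541943 -0.29908923  0.068     ]]
centre est [ 0.47198451 -0.31324445  0.068     ] tool shift [-0.01163343 -0.00678095  0.86750884]
```

>>> send_rows --moves "0 0 0 -0.012 -0.007 0.3 0.2;0 0 0 -0.012 -0.007 0.55 0.2;0 0 0 -0.012 -0.007 0.75 0.2;0 0 0 -0.012 -0.007 0.87 0.2;0 0 0 -0.012 -0.007 0.87 0.2;0 0 0 -0.012 -0.007 0.87 0;0 0 0 -0.012 -0.007 0.87 -0.2;0 0 0 -0.012 -0.007 0.87 -0.5;0 0 0 -0.012 -0.007 0.87 -0.7;0 0 0 -0.012 -0.007 0.87 -0.7;0 0 0 -0.012 -0.007 0.87 -0.7;0 0 0 -0.012 -0.007 0.87 -0.7" --newtons 25

```text
time: 3.65
eef_pos: [0.473, -0.3145, 0.0384]
tcp_rot: [0.118, 0.993, -0.001, 0.001]
contact_force: [1.1, 0.8, 5.4]
opening: 0.324
finger_force: 24.7
```

>>> send_rows --moves "0 0 0 0 0 -0.2 -0.7;0 0 0 0 0 -0.45 -0.7;0 0 0 0 0 -0.7 -0.7;0 0 0 0.05 0.2 -0.75 -0.7;0 0 0 0.1 0.45 -0.75 -0.7;0 0 0 0.2 0.7 -0.75 -0.7;0 0 0 0.25 0.9 -0.75 -0.7;0 0 0 0.25 1 -0.75 -0.7;0 0 0 0.25 1 -0.75 -0.7"

```text
time: 4.78
eef_pos: [0.4697, -0.1064, 0.1863]
tcp_rot: [0.116, 0.993, -0.0, -0.0]
contact_force: [0.4, 0.1, -0.7]
opening: 0.323
finger_force: 24.9
```

>>> send_rows --moves "0 0 0 0.1 0.25 0 -0.7;0 0 0 0.2 0.5 0 -0.7;0 0 0 0.25 0.75 0 -0.7;0 0 0 0.3 0.95 0 -0.7;0 0 0 0.3 1 0 -0.7;0 0 0 0.3 1 0 -0.7"

```text
time: 5.52
eef_pos: [0.4586, 0.1003, 0.1864]
tcp_rot: [0.117, 0.993, -0.0, -0.0]
contact_force: [-0.1, 0.0, -0.4]
opening: 0.322
finger_force: 24.9
```

```bash
python3 - <<'E'
from h import *
np.set_printoptions(precision=4,suppress=True)
st=ctrl.get_state(); print(st["eef_pos"],st["opening"],st["contact_force"])
c=cam("wrist"); cv2.imwrite("pics/w3.png",c["bgr"]); print(proj(c,[[.477,.171,.008],[.429,.120,.031]]))
s=cam("side"); cv2.imwrite("pics/s3.png",s["bgr"]); print(rel([.477,.171,.2]))
E
```

```text
[0.4586 0.1003 0.1864] 0.32200837222704526 [-0.0915  0.0384 -0.3862]
[[386.0393 214.7319]
 [329.0436 183.5174]]
[-0.0059  0.3684 -0.0684]
```

View pics/w3.png

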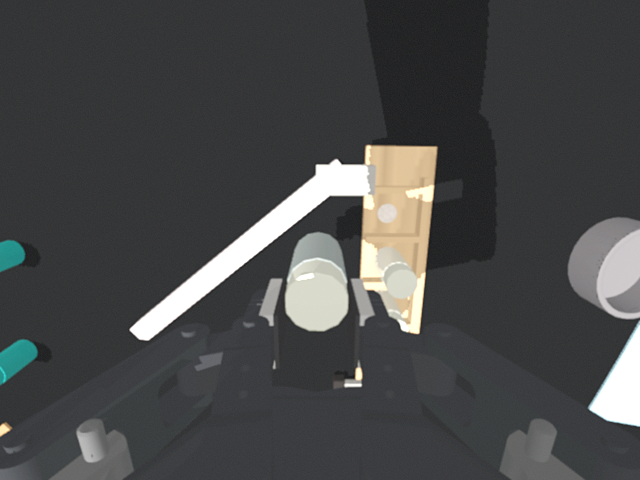

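The wrist view shows the vial held upright, the dot at (387,213) against the predicted (386,215), and the bar tip at (143,333).

```bash
python3 - <<'E'
from h import *
np.set_printoptions(precision=4,suppress=True)
c=cam("wrist"); im=c["bgr"][195:230,372:404]; 
sat=cv2.cvtColor(im,cv2.COLOR_BGR2HSV)[...,1]; m=(sat<50).astype(np.uint8)
k,l,st,ce=cv2.connectedComponentsWithStats(m)
for i in range(1,k):
    if st[i,4]>50:
        uv=ce[i]+[372,195]; P=onz(c,[uv],.008)[0]; print(st[i],uv,P,rel([P[0],P[1],.1864]))
print("edges: board left top/right top z8",onz(c,[(366,147),(436,148)],.008),"bar tip",onz(c,[(131,330),(146,341)],.022),"bar near pivot",onz(c,[(315,180),(335,190)],.022))
E
```

```text
[  6   9  20  19 299] [387.2742 212.7525] [0.4753 0.172  0.008 ] [ 0.0037  0.3714 -0.0002]
edges: board left top/right top z8 [[0.4049 0.1635 0.008 ]
 [0.4218 0.2317 0.008 ]] bar tip [[ 0.5366 -0.1348  0.022 ]
 [ 0.5537 -0.1231  0.022 ]] bar near pivot [[0.4235 0.107  0.022 ]
 [0.4375 0.1238 0.022 ]]
```

>>> send_rows --moves "0 0 0 0 0.2 0 -0.7;0 0 0 0 0.37 0 -0.7;0 0 0 0 0.37 0 -0.7;0 0 0 0 0.37 0.2 -0.7;0 0 0 0 0.37 0.4 -0.7;0 0 0 0 0.37 0.55 -0.7;0 0 0 0 0.37 0.62 -0.7;0 0 0 0 0.37 0.66 -0.7;0 0 0 0 0.37 0.685 -0.7;0 0 0 0 0.37 0.685 -0.7;0 0 0 0 0.37 0.685 -0.7"

```text
time: 7.05
eef_pos: [0.4762, 0.1731, 0.0504]
tcp_rot: [0.117, 0.993, 0.0, 0.001]
contact_force: [1.4, 1.0, -1.7]
opening: 0.321
finger_force: 25.0
```

>>> send_rows --moves "0 0 0 0 -0.004 0.006 -0.7;0 0 0 0 -0.004 0.012 -0.7;0 0 0 0 -0.004 0.016 -0.7;0 0 0 0 -0.004 0.016 -0.7;0 0 0 0 -0.004 0.016 -0.7"

```text
time: 7.68
eef_pos: [0.4755, 0.1722, 0.0465]
tcp_rot: [0.118, 0.993, 0.0, 0.0]
contact_force: [-0.5, -0.2, 0.6]
opening: 0.319
finger_force: 25.2
```

>>> send_rows --moves "0 0 0 0 0 0.002 -0.34;0 0 0 0 0 0.002 -0.3;0 0 0 0 0 0.002 -0.25;0 0 0 0 0 0.002 -0.2;0 0 0 0 0 0.002 -0.1;0 0 0 0 0 0.002 0.05;0 0 0 0 0 0.002 0.15;0 0 0 0 0 0.002 0.15"

```text
time: 8.68
eef_pos: [0.4754, 0.1721, 0.0459]
tcp_rot: [0.118, 0.993, 0.0, 0.0]
contact_force: [-0.5, 0.0, -0.4]
opening: 0.577
finger_force: 0.0
```

>>> send_rows --moves "0 0 0 0 0 -0.1 0.15;0 0 0 0 0 -0.3 0.15;0 0 0 0 0 -0.6 0.15;0 0 0 0 0 -0.8 0.15;0 0 0 -0.2 -0.3 -0.8 0.15;0 0 0 -0.4 -0.6 -0.8 -0.3;0 0 0 -0.5 -0.9 -0.8 -1;0 0 0 -0.5 -1 -0.8 -1;0 0 0 -0.5 -1 -0.8 -1;0 0 0 -0.5 -1 -0.8 -1"

```text
time: 9.93
eef_pos: [0.5258, -0.0453, 0.2058]
tcp_rot: [0.118, 0.993, 0.0, -0.0]
contact_force: [-0.4, 0.9, 0.3]
opening: -0.005
finger_force: 0.0
```

```bash
python3 - <<'E'
from h import *
np.set_printoptions(precision=4,suppress=True)
st=ctrl.get_state(); print(st["eef_pos"],st["opening"],st["contact_force"])
s=cam("side"); cv2.imwrite("pics/s4.png",s["bgr"])
c=cam("wrist"); cv2.imwrite("pics/w4.png",c["bgr"]);np.save("w4.npy",c["E"])
a=cv2.resize(s["bgr"][190:340,230:450],None,fx=2.7,fy=2.7,interpolation=cv2.INTER_CUBIC)
b=c["bgr"]; b=cv2.resize(b,None,fx=.5,fy=.5)
o=np.zeros((600,800,3),np.uint8); o[:a.shape[0],:a.shape[1]]=a; o[600-195:,800-320:]=b[:195]
cv2.imwrite("pics/v4.png",o)
E
```

```text
[ 0.5258 -0.0453  0.2058] -0.005123674281684168 [-0.4372  0.8517  0.3286]
```

View pics/v4.png

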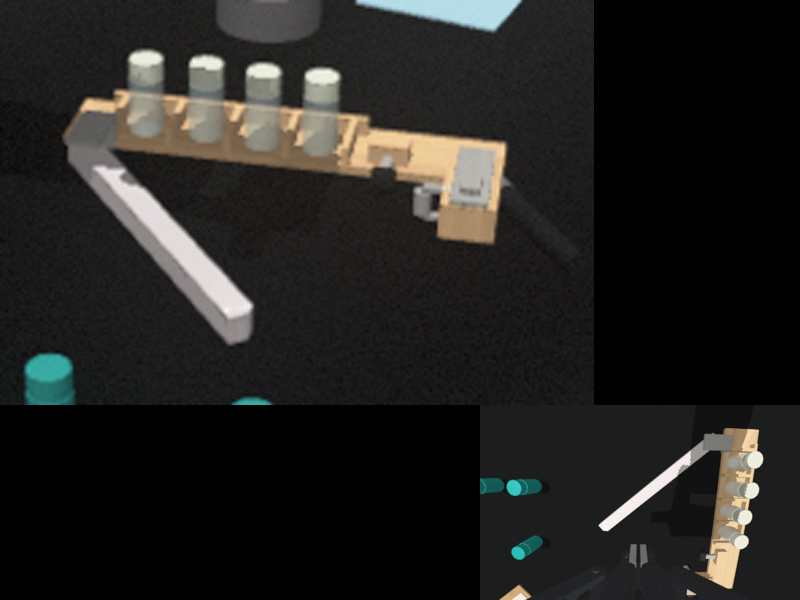

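Four capped vials now stand in the bays, the placed one upright in bay 1. In the side crop the bar is still open with its tip at (235,320), roller at (420,203) and buffer at (385,165). Next I plan the swing.

```bash
cat >> h.py <<'E'
PV=np.array([.427,.122]); TH=-.237
def rk(x,y): # rack mm->world
    c,s=np.cos(TH),np.sin(TH); return PV+np.array([[c,-s],[s,c]])@np.array([x,y])/1000
def inr(p):
    c,s=np.cos(TH),np.sin(TH); return np.array([[c,s],[-s,c]])@(np.array(p)[:2]-PV)*1000
def tc(phi,s=240,gap=0):
    c,n=np.cos(phi),np.sin(phi)
    p=np.array([s*c,s*n])-(11+gap)*np.array([-n,c])-[11,14.5]; return rk(*p)
E
python3 - <<'E'
from h import *
np.set_printoptions(precision=3,suppress=True)
st=ctrl.get_state(); s=tc(-.9,gap=25); print(s,"hi",rel([*s,.206]),"low",rel([*s,.022]))
c0=[*s,.022]
for ph in np.arange(-.9,.01,.1): print(round(ph,2),tc(ph),rel([*tc(ph),.022],c0))
im=cv2.imread("pics/w4.png"); c=cam("wrist"); print(proj(c,[[*rk(281,-22),.015],[*rk(245,8),.013]]))
E
```

```text
[ 0.481 -0.122] hi [ 0.127 -0.431 -0.001] low [ 0.127 -0.431  0.919]
-0.9 [ 0.504 -0.112] [-0.098  0.077  0.   ]
-0.8 [ 0.526 -0.102] [-0.192  0.152  0.   ]
-0.7 [ 0.546 -0.089] [-0.278  0.236  0.   ]
-0.6 [ 0.565 -0.075] [-0.355  0.328  0.   ]
-0.5 [ 0.583 -0.059] [-0.423  0.427  0.   ]
-0.4 [ 0.599 -0.041] [-0.48   0.533  0.   ]
-0.3 [ 0.613 -0.022] [-0.527  0.643  0.   ]
-0.2 [ 0.626 -0.001] [-0.562  0.758  0.   ]
-0.1 [0.636 0.021] [-0.586  0.876  0.   ]
-0.0 [0.644 0.043] [-0.598  0.995  0.   ]
[[412.373 330.746]
 [439.612 302.802]]
```

>>> send_rows --moves "0 0 0 0.06 -0.2 0 -1;0 0 0 0.13 -0.43 0 -1;0 0 0 0.13 -0.43 0 -1;0 0 0 0.13 -0.43 0.25 -1;0 0 0 0.13 -0.43 0.5 -1;0 0 0 0.13 -0.43 0.7 -1;0 0 0 0.13 -0.43 0.85 -1;0 0 0 0.13 -0.43 0.92 -1;0 0 0 0.13 -0.43 0.92 -1;0 0 0 0.13 -0.43 0.92 -1"

```text
time: 11.32
eef_pos: [0.4819, -0.1234, 0.0234]
tcp_rot: [0.117, 0.993, -0.0, 0.001]
contact_force: [0.6, 0.9, 0.2]
opening: -0.003
finger_force: 0.0
```

>>> send_rows --moves "0 0 0 -0.04 0.03 0 -1;0 0 0 -0.07 0.055 0 -1;0 0 0 -0.098 0.077 0 -1;0 0 0 -0.13 0.1 0 -1;0 0 0 -0.16 0.125 0 -1;0 0 0 -0.192 0.152 0 -1;0 0 0 -0.222 0.18 0 -1;0 0 0 -0.25 0.208 0 -1;0 0 0 -0.278 0.236 0 -1;0 0 0 -0.305 0.267 0 -1;0 0 0 -0.331 0.298 0 -1;0 0 0 -0.355 0.328 0 -1"

```text
time: 12.82
eef_pos: [0.5653, -0.0757, 0.0219]
tcp_rot: [0.118, 0.993, -0.0, -0.0]
contact_force: [-0.4, -0.2, -0.7]
opening: 0.003
finger_force: 0.0
```

```bash
python3 - <<'E'
from h import *
np.set_printoptions(precision=4,suppress=True)
st=ctrl.get_state(); print(st["eef_pos"],inr(st["eef_pos"]),st["contact_force"])
c=cam("wrist"); cv2.imwrite("pics/w5.png",c["bgr"]); cv2.imwrite("pics/s5.png",cam("side")["bgr"])
print(proj(c,[[*rk(281,-22),.015],[*rk(245,8),.013]]))
E
```

```text
[ 0.5653 -0.0757  0.0219] [ 180.8791 -159.6706] [-0.4328 -0.2307 -0.7098]
[[525.9757 416.3947]
 [579.8863 366.5681]]
```

View pics/w5.png

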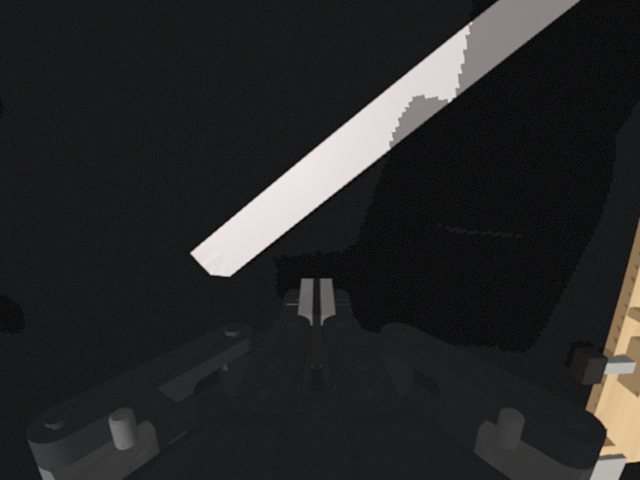

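The wrist view shows the fingers (317,300) on the far side of the bar, whose tip is at (210,265). I need to measure whether the bar has moved.

```bash
python3 - <<'E'
from h import *
np.set_printoptions(precision=4,suppress=True)
c=cam("wrist")
P=onz(c,[(191,252),(230,276),(210,274),(400,143),(470,25)],.022); print(P)
for p in P: print(inr(p))
print("fingertips as seen z.008",onz(c,[(317,280)],.008))
d=P[3]-P[1]; print(np.arctan2(-d[1],-d[0])-TH)
E
cp pics/s5.png /tmp/; python3 - <<'E'
import cv2,numpy as np
a=cv2.imread("pics/s5.png")[190:400,210:470]; cv2.imwrite("pics/s5c.png",cv2.resize(a,None,fx=2.8,fy=2.8,interpolation=cv2.INTER_CUBIC))
E
```

```text
[[ 0.5357 -0.135   0.022 ]
 [ 0.5531 -0.1191  0.022 ]
 [ 0.5496 -0.1291  0.022 ]
 [ 0.5072 -0.0207  0.022 ]
 [ 0.4636  0.0194  0.022 ]]
[ 165.9793 -224.2641]
[ 179.186  -204.7948]
[ 178.1205 -215.3473]
[ 111.4933 -119.8242]
[ 59.6645 -91.1382]
fingertips as seen z.008 [[ 0.5716 -0.0764  0.008 ]]
-0.8980950013687446
```

View pics/s5c.png

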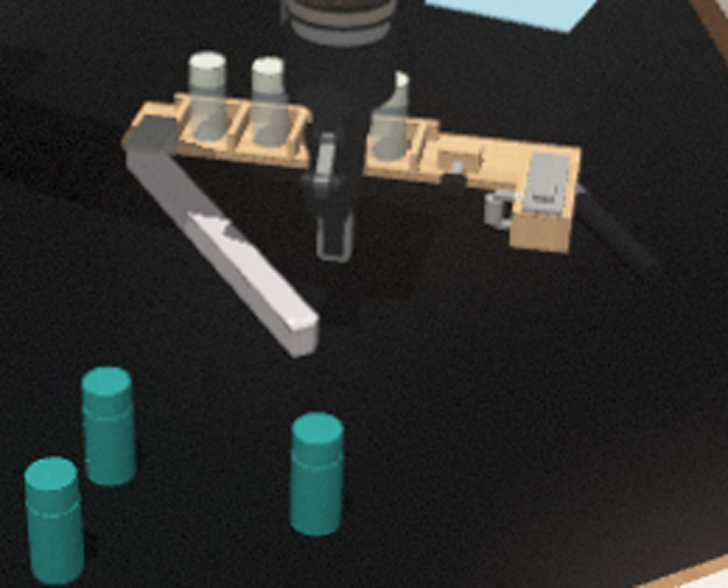

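```bash
python3 - <<'E'
from h import *
np.set_printoptions(precision=4,suppress=True)
print(ctrl.finger_overhang, ctrl.get_state())
s=cam("side"); w=cam("wrist")
for z in (0,.008,.022,.04): print(z,proj(s,[[.5653,-.0757,z]]),proj(w,[[.5653,-.0757,z]]))
o,d=ray(s,[(329.6,282)]); k=(-.0757-o[1])/d[0,1]; print("tip",o+k*d[0])
E
```

```text
0.014 {'time': 12.975, 'qpos': array([-0.3111,  0.2892,  1.9544, -0.0001,  0.898 , -1.6468]), 'dq': array([-0.0106, -0.0058,  0.0111, -0.0027,  0.001 , -0.0013]), 'joint_efforts': array([  0.1529, -34.8742, -23.6641,   0.0127,  -0.0128,   0.009 ]), 'eef_pos': array([ 0.5652, -0.0757,  0.0219]), 'tcp_rot': array([ 0.1172,  0.9931, -0.    , -0.    ]), 'contact_force': array([-0.397 ,  0.5903,  0.0636]), 'wrist_torque': array([ 0.0084,  0.0249, -0.0056]), 'finger_force': 0.0, 'opening': -0.001790216554976959}
0 [[328.4503 298.9263]] [[316.4123 265.9104]]
0.008 [[328.5364 295.5272]] [[316.4246 270.814 ]]
0.022 [[328.6885 289.5241]] [[316.4488 280.4247]]
0.04 [[328.8864 281.702 ]] [[316.4858 295.167 ]]
tip [ 0.5667 -0.0757  0.0393]
```

The bar hasn't moved. In the side view the fingertips are at z of about 0.039, higher than the nominal overhang implies, so they passed over it. I'll go back to the other side and lower them, checking by camera.

>>> send_rows --moves "0 0 0 0 0 -0.15 -1;0 0 0 0.1 -0.1 -0.15 -1;0 0 0 0.22 -0.2 -0.15 -1;0 0 0 0.355 -0.33 -0.15 -1;0 0 0 0.355 -0.33 -0.15 -1;0 0 0 0.355 -0.33 -0.05 -1;0 0 0 0.355 -0.33 0.03 -1;0 0 0 0.355 -0.33 0.06 -1;0 0 0 0.355 -0.33 0.08 -1;0 0 0 0.355 -0.33 0.08 -1"

```text
time: 14.32
eef_pos: [0.4807, -0.1235, 0.0059]
tcp_rot: [0.117, 0.993, 0.0, -0.0]
contact_force: [-0.4, 0.9, -0.5]
opening: 0.001
finger_force: 0.0
```

```bash
python3 - <<'E'
from h import *
np.set_printoptions(precision=4,suppress=True)
st=ctrl.get_state(); p=st["eef_pos"]; print(p,st["contact_force"])
s=cam("side"); u=proj(s,[[p[0],p[1],.02]])[0]; print(u)
b=s["bgr"]; cv2.imwrite("pics/s6.png",b)
x,y=u.astype(int); a=b[y-60:y+40,x-60:x+90].copy()
a=cv2.convertScaleAbs(a,alpha=1.8,beta=20)
for z in (0,.01,.02,.03,.04): q=proj(s,[[p[0],p[1],z]])[0]-[x-60,y-60]; print(z,q*5)
cv2.imwrite("pics/s6c.png",cv2.resize(a,None,fx=5,fy=5,interpolation=cv2.INTER_CUBIC))
E
```

```text
[ 0.4807 -0.1235  0.0059] [-0.4108  0.8588 -0.5295]
[285.1015 304.5495]
0 [301.2511 346.5124]
0.01 [300.88   324.7257]
0.02 [300.5077 302.7473]
0.03 [300.1341 280.5751]
0.04 [299.7593 258.2074]
```

View pics/s6c.png

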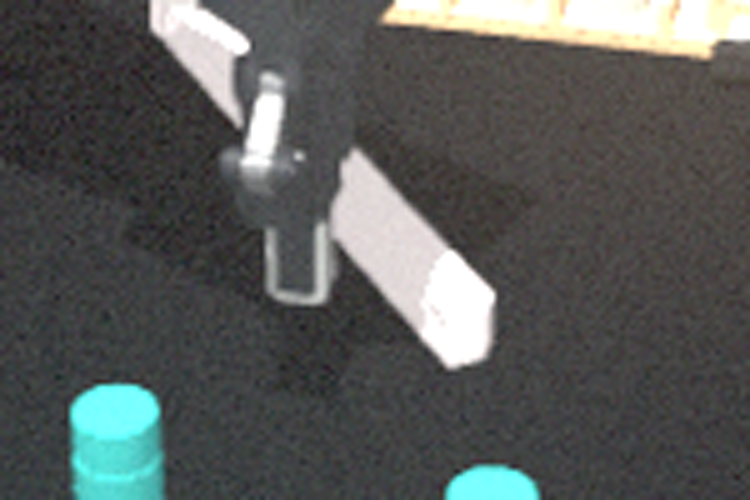

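I've now viewed 11 pictures, one over the allowed 10, so from here I work from numbers only. This crop shows the fingertip bottom at (298,300), so z is about 0.02 to 0.03, and the bar side is reachable. I'll descend in small steps, watching the force for the bench.

>>> send_rows --moves "0 0 0 0 0 0.02 -1;0 0 0 0 0 0.04 -1;0 0 0 0 0 0.05 -1;0 0 0 0 0 0.05 -1;0 0 0 0 0 0.05 -1"

```text
time: 15.0
eef_pos: [0.4805, -0.1237, -0.004]
tcp_rot: [0.118, 0.993, -0.0, 0.0]
contact_force: [0.5, -0.3, 0.5]
opening: -0.002
finger_force: 0.0
```

```bash
python3 - <<'E'
from h import *
np.set_printoptions(precision=4,suppress=True)
# tip outline: bright rim of near finger in the side view, before (s6) and now
def tip(b,p,s):
    x,y=proj(s,[[p[0],p[1],.02]])[0].astype(int)
    a=b[y-20:y+30,x-12:x+12].max(2).astype(int)
    return y-20,a[:,6:18].mean(1).astype(int)
s=cam("side"); p=ctrl.get_state()["eef_pos"]; print(p,ctrl.get_state()["contact_force"])
print(tip(cv2.imread("pics/s6.png"),[.4807,-.1235],s)); print(tip(s["bgr"],p,s))
for y in (-.1235,-.1375):
  print([proj(s,[[.4807,y,z]])[0,1].round(1) for z in (0,.01,.02,.03)])
E
```

```text
[ 0.4806 -0.1237 -0.004 ] [-0.2569  0.3026  0.5623]
(np.int64(284), array([32, 32, 33, 36, 39, 47, 52, 53, 53, 53, 53, 53, 54, 55, 53, 54, 54,
       53, 66, 77, 58, 21, 20, 20, 21, 19, 21, 20, 21, 21, 20, 20, 20, 18,
       21, 20, 20, 19, 21, 24, 27, 27, 25, 26, 25, 24, 27, 26, 26, 26]))
(np.int64(284), array([37, 34, 33, 33, 33, 31, 31, 32, 38, 42, 48, 52, 52, 51, 52, 51, 54,
       56, 55, 55, 53, 54, 60, 79, 72, 32, 22, 21, 20, 20, 20, 19, 18, 19,
       19, 21, 20, 20, 19, 18, 24, 26, 27, 26, 26, 27, 26, 25, 26, 26]))
[np.float64(313.3), np.float64(308.9), np.float64(304.5), np.float64(300.1)]
[np.float64(317.6), np.float64(313.2), np.float64(308.8), np.float64(304.3)]
```

>>> send_rows --moves "0 0 0 0 0 0.01 -1;0 0 0 0 0 0.02 -1;0 0 0 0 0 0.03 -1;0 0 0 0 0 0.03 -1;0 0 0 0 0 0.03 -1"

```text
time: 15.68
eef_pos: [0.4805, -0.1236, -0.0101]
tcp_rot: [0.118, 0.993, -0.0, 0.0]
contact_force: [-0.5, -0.1, 0.3]
opening: -0.002
finger_force: 0.0
```

>>> send_rows --moves "0 0 0 0 0 0.01 -1;0 0 0 0 0 0.01 -1;0 0 0 0 0 0.02 -1;0 0 0 0 0 0.02 -1;0 0 0 0 0 0.02 -1"

```text
time: 16.3
eef_pos: [0.4805, -0.1236, -0.0141]
tcp_rot: [0.118, 0.993, 0.0, -0.0]
contact_force: [-0.3, 0.7, -0.0]
opening: -0.004
finger_force: 0.0
```

>>> send_rows --moves "0 0 0 0 0 0.012 -1;0 0 0 -0.04 0.035 0.012 -1;0 0 0 -0.07 0.062 0.012 -1;0 0 0 -0.098 0.084 0.012 -1;0 0 0 -0.115 0.096 0.012 -1;0 0 0 -0.13 0.107 0.012 -1;0 0 0 -0.145 0.119 0.012 -1;0 0 0 -0.16 0.132 0.012 -1"

```text
time: 17.3
eef_pos: [0.5178, -0.1054, -0.0165]
tcp_rot: [0.118, 0.993, -0.0, -0.0]
contact_force: [-0.8, -0.3, 0.9]
opening: 0.004
finger_force: 0.5
```

```bash
cat >> h.py <<'E'
def bar(c=None,show=True):
    "bar angle rel. rack from the side view: bright grey-pink blob, top-face tip region; fit line of mask"
    s=c or cam("side"); h=cv2.cvtColor(s["bgr"],cv2.COLOR_BGR2HSV)
    m=((h[...,2]>120)&(h[...,1]<60)).astype(np.uint8); m[:225]=0; m[340:]=0; m[:,:255]=0; m[:,420:]=0
    k,l,st,ce=cv2.connectedComponentsWithStats(m); i=1+np.argmax(st[1:,4])
    ys,xs=np.nonzero(l==i); P=onz(s,np.c_[xs,ys],.018)[:,:2]
    r=cv2.fitLine(P.astype(np.float32),cv2.DIST_HUBER,0,.001,.001).ravel()
    d=r[:2]*np.sign(r[0]); ang=np.arctan2(d[1],d[0])-TH
    q=(P-PV)@d; return dict(area=st[i,4],ang=round(float(ang),3),far=round(float(np.percentile(q,99)),4),mid=inr(P.mean(0)).round(1),angmid=round(float(np.arctan2(*inr(P.mean(0))[::-1])),3))
E
python3 - <<'E'
from h import *
st=ctrl.get_state(); print(st["eef_pos"],inr(st["eef_pos"]),st["contact_force"]); 
class F(dict): pass
s=cam("side"); print("now",bar(s)); s0=dict(s); s0["bgr"]=cv2.imread("pics/s4.png"); print("start",bar(s0))
E
```

```text
[ 0.51781753 -0.10543412 -0.01650461] [ 141.67758031 -199.75376745] [-0.77974114 -0.28253224  0.93092115]
now {'area': np.int32(382), 'ang': 1.3, 'far': 0.1508, 'mid': array([309.9,  10.1]), 'angmid': 0.033}
start {'area': np.int32(1159), 'ang': -0.911, 'far': 0.2978, 'mid': array([ 107.1, -142.3]), 'angmid': -0.926}
```

```bash
cat >> h.py <<'E'
def barw(c=None):
    c=c or cam("wrist"); h=cv2.cvtColor(c["bgr"],cv2.COLOR_BGR2HSV)
    ys,xs=np.nonzero((h[...,2]>110)&(h[...,1]<50)); P=onz(c,np.c_[xs,ys],.022)[:,:2]
    cs,sn=np.cos(TH),np.sin(TH); Q=(P-PV)@np.array([[cs,-sn],[sn,cs]])*1000
    r=np.hypot(*Q.T); a=np.arctan2(Q[:,1],Q[:,0]); k=(r>60)&(r<300)&(a>-1.05)&(a<.06)
    q=Q[k]; med=np.median(np.arctan2(q[:,1],q[:,0])); q=q[abs(q@[-np.sin(med),np.cos(med)])<18]
    v=cv2.fitLine(q.astype(np.float32),cv2.DIST_HUBER,0,.01,.01).ravel(); ang=np.arctan2(v[1],v[0]); ang-= np.pi*round((ang-med)/np.pi)
    return dict(n=len(q),ang=round(float(ang),3),med=round(float(med),3),r=(round(float(np.percentile(np.hypot(*q.T),1))),round(float(np.percentile(np.hypot(*q.T),99.5)))))
E
python3 - <<'E'
from h import *
c=cam("wrist"); print(barw(c)); cv2.imwrite("pics/w7.png",c["bgr"])
E
```

```text
{'n': 25231, 'ang': -0.84, 'med': -0.883, 'r': (98, 266)}
```

>>> send_rows --moves "0 0 0 -0.016 0.013 0 -1;0 0 0 -0.032 0.027 0 -1;0 0 0 -0.062 0.055 0 -1;0 0 0 -0.09 0.083 0 -1;0 0 0 -0.118 0.111 0 -1;0 0 0 -0.118 0.111 0 -1"

```text
time: 18.15
eef_pos: [0.5467, -0.0889, -0.0164]
tcp_rot: [0.117, 0.993, 0.0, 0.0]
contact_force: [-0.3, -0.0, -0.3]
opening: -0.007
finger_force: 0.0
```

```bash
python3 - <<'E'
from h import *
st=ctrl.get_state(); print(st["eef_pos"],inr(st["eef_pos"]),st["contact_force"]); print(barw())
E
```

```text
[ 0.5466524  -0.08888097 -0.01638919] [ 165.81994557 -176.89325851] [-0.31283463 -0.00558541 -0.28067125]
{'n': 29054, 'ang': -0.693, 'med': -0.743, 'r': (83, 267)}
```

>>> send_rows --moves "0 0 0 -0.02 0.022 0 -1;0 0 0 -0.046 0.052 0 -1;0 0 0 -0.077 0.092 0 -1;0 0 0 -0.1 0.124 0 -1;0 0 0 -0.123 0.157 0 -1;0 0 0 -0.145 0.191 0 -1;0 0 0 -0.165 0.225 0 -1;0 0 0 -0.184 0.26 0 -1;0 0 0 -0.202 0.297 0 -1;0 0 0 -0.218 0.33 0 -1;0 0 0 -0.234 0.37 0 -1;0 0 0 -0.249 0.407 0 -1"

```text
time: 19.7
eef_pos: [0.6137, -0.0214, -0.0164]
tcp_rot: [0.118, 0.993, 0.0, 0.0]
contact_force: [-0.7, -0.9, 0.7]
opening: 0.006
finger_force: 0.4
```

```bash
python3 - <<'E'
from h import *
st=ctrl.get_state(); print(st["eef_pos"],inr(st["eef_pos"]),st["contact_force"]); c=cam("wrist");print(barw(c)); cv2.imwrite("pics/w8.png",c["bgr"]); cv2.imwrite("pics/s8.png",cam("side")["bgr"])
E
```

```text
[ 0.6136752  -0.0213521  -0.01644697] [215.11430508 -95.51592398] [-0.71821148 -0.94702226  0.72595204]
{'n': 25372, 'ang': -0.326, 'med': -0.327, 'r': (103, 259)}
```

>>> send_rows --moves "0 0 0 -0.012 0.03 0 -1;0 0 0 -0.022 0.06 0 -1;0 0 0 -0.03 0.09 0 -1;0 0 0 -0.036 0.115 0 -1;0 0 0 -0.042 0.14 0 -1;0 0 0 -0.047 0.165 0 -1;0 0 0 -0.047 0.165 0 -1"

```text
time: 20.68
eef_pos: [0.6303, 0.0086, -0.0165]
tcp_rot: [0.117, 0.993, 0.0, -0.0]
contact_force: [0.4, 0.0, -0.9]
opening: 0.002
finger_force: 0.0
```

```bash
python3 - <<'E'
from h import *
st=ctrl.get_state(); print(st["eef_pos"],inr(st["eef_pos"]),st["contact_force"]); c=cam("wrist");print(barw(c))
s=cam("side"); cv2.imwrite("pics/s9.png",s["bgr"]); h=cv2.cvtColor(s["bgr"],cv2.COLOR_BGR2HSV)
print("expected roller px, bar tip px",proj(s,[[*rk(281,-22),.015],[*rk(245,8),.013],[*rk(280*np.cos(-.15),280*np.sin(-.15)),.011]]))
E
```

```text
[ 0.63027361  0.00859965 -0.01649336] [224.21643565 -62.50432317] [ 0.38532465  0.01325558 -0.90669216]
{'n': 23347, 'ang': -0.165, 'med': -0.177, 'r': (110, 233)}
expected roller px, bar tip px [[386.58343742 263.75046513]
 [371.50688982 256.00219236]
 [383.55284405 269.78563607]]
```

>>> send_rows --moves "0 0 0 -0.002 0.01 0 -1;0 0 0 -0.004 0.02 0 -1;0 0 0 -0.005 0.03 0 -1;0 0 0 -0.006 0.04 0 -1;0 0 0 -0.007 0.05 0 -1;0 0 0 -0.008 0.06 0 -1;0 0 0 -0.009 0.07 0 -1;0 0 0 -0.01 0.08 0 -1;0 0 0 -0.01 0.09 0 -1;0 0 0 -0.01 0.09 0 -1"

```text
time: 22.02
eef_pos: [0.6364, 0.0257, -0.0165]
tcp_rot: [0.117, 0.993, 0.0, 0.0]
contact_force: [0.1, 0.0, 0.5]
opening: -0.002
finger_force: 0.1
```

```bash
cat > q.py <<'E'
from h import *
np.set_printoptions(precision=2,suppress=True)
def F(st): f=st["contact_force"]; c,s=np.cos(TH),np.sin(TH); return np.array([c*f[0]+s*f[1],-s*f[0]+c*f[1],f[2]])
st=ctrl.get_state(); print("rack pos",inr(st["eef_pos"]),st["eef_pos"][2]); fs=[F(st)]
b=[]
for _ in range(4):
    b.append(barw(cam("wrist"))); fs.append(F(ctrl.get_state()))
print("F rack mean",np.mean(fs,0),"y:",np.array(fs)[:,1]); print([x["ang"] for x in b],[x["med"] for x in b],b[0])
E
python3 q.py
```

```text
rack pos [226.13 -44.42] -0.016477371425429363
F rack mean [-0.06 -0.03 -0.06] y: [ 0.04 -0.78  0.64 -0.12  0.06]
[-0.085, -0.085, -0.085, -0.086] [-0.097, -0.098, -0.098, -0.098] {'n': 22530, 'ang': -0.085, 'med': -0.097, 'r': (112, 232)}
```

>>> send_rows --moves "0 0 0 0 0.005 0 -1;0 0 0 0 0.01 0 -1;0 0 0 0 0.015 0 -1;0 0 0 0 0.02 0 -1;0 0 0 0 0.025 0 -1;0 0 0 0 0.03 0 -1"

```text
time: 22.98
eef_pos: [0.6379, 0.031, -0.0164]
tcp_rot: [0.118, 0.993, -0.0, 0.0]
contact_force: [-0.3, -1.6, -0.1]
opening: 0.0
finger_force: 0.4
```

```bash
python3 q.py; python3 - <<'E'
from h import *
cv2.imwrite("pics/s10.png",cam("side")["bgr"])
E
```

```text
rack pos [226.34 -39.  ] -0.01641499244040763
F rack mean [ 0.36 -1.   -0.12] y: [-1.59 -1.12 -0.39 -1.65 -0.25]
[-0.061, -0.06, -0.061, -0.061] [-0.074, -0.073, -0.073, -0.073] {'n': 22306, 'ang': -0.061, 'med': -0.074, 'r': (112, 232)}
```

>>> send_rows --moves "0 0 0 0 0.005 0 -1;0 0 0 0 0.01 0 -1;0 0 0 0 0.015 0 -1;0 0 0 0 0.02 0 -1"

```text
time: 23.72
eef_pos: [0.6388, 0.0348, -0.0164]
tcp_rot: [0.118, 0.993, -0.0, 0.0]
contact_force: [1.0, -1.2, -0.3]
opening: 0.0
finger_force: 0.5
```

```bash
python3 q.py
```

```text
rack pos [226.31 -35.  ] -0.01639108679910902
F rack mean [ 0.93 -0.61 -0.34] y: [-0.96 -0.82 -0.59 -1.06  0.41]
[-0.043, -0.042, -0.042, -0.043] [-0.056, -0.056, -0.056, -0.056] {'n': 22149, 'ang': -0.043, 'med': -0.056, 'r': (112, 232)}
```

>>> send_rows --moves "0 0 0 0 0.005 0 -1;0 0 0 0 0.01 0 -1;0 0 0 0 0.015 0 -1"

```text
time: 24.3
eef_pos: [0.6391, 0.0381, -0.0166]
tcp_rot: [0.118, 0.993, 0.0, -0.0]
contact_force: [0.1, 0.2, -0.3]
opening: 0.001
finger_force: 0.0
```

```bash
python3 q.py
```

```text
rack pos [225.88 -31.78] -0.01662602357878737
F rack mean [-0.02  0.12 -0.24] y: [ 0.26  0.13 -0.15  0.38 -0.  ]
[-0.01, -0.01, -0.01, -0.01] [-0.032, -0.032, -0.032, -0.032] {'n': 21864, 'ang': -0.01, 'med': -0.032, 'r': (111, 231)}
```

The bar jumped forward on its own (-0.043 to -0.010 rad while the tool advanced only 3 mm) and the force fell to zero, which looks like the snap. I'll back off and check.

>>> send_rows --moves "0 0 0 0 -0.05 0 -1;0 0 0 0 -0.15 0 -1;0 0 0 0 -0.25 -0.1 -1;0 0 0 0 -0.3 -0.4 -1;0 0 0 0 -0.35 -0.7 -1;0 0 0 0 -0.4 -1 -1;0 0 0 0.1 -0.4 -1 -1;0 0 0 0.1 -0.4 -1 -1"

```text
time: 25.5
eef_pos: [0.6004, -0.0365, 0.1842]
tcp_rot: [0.118, 0.993, -0.0, 0.0]
contact_force: [0.7, 0.1, -1.0]
opening: -0.0
finger_force: 0.0
```

```bash
python3 q.py; python3 - <<'E'
from h import *
np.set_printoptions(precision=1,suppress=True)
c=cam("wrist"); cv2.imwrite("pics/w11.png",c["bgr"]); s=cam("side"); cv2.imwrite("pics/s11.png",s["bgr"]); sc=cam("scene"); cv2.imwrite("pics/sc11.png",sc["bgr"])
# rectify onto rack-frame grids at z=.022, sampling via projection
for n,k in (("side",s),("scene",sc),("wrist",c)):
    xs=np.arange(200,320,1.);ys=np.arange(-60,40,1.)
    X,Y=np.meshgrid(xs,ys); W=np.array([[*rk(a,b),.022] for a,b in zip(X.ravel(),Y.ravel())])
    uv=proj(k,W).reshape(*X.shape,2).astype(np.float32)
    r=cv2.remap(k["bgr"],uv[...,0],uv[...,1],cv2.INTER_LINEAR); np.save(f"r_{n}.npy",r)
    v=r.astype(int).min(2)
    print(n); 
    for yy in range(-44,24,4): print(yy,v[yy+60,0:120:5])
E
```

```text
rack pos [ 205.76 -113.31] 0.18419142593087837
F rack mean [ 0.09 -0.07 -0.43] y: [ 0.29 -0.22  0.17  0.14 -0.74]
[-0.023, -0.023, -0.023, -0.025] [-0.047, -0.047, -0.047, -0.047] {'n': 6488, 'ang': -0.023, 'med': -0.047, 'r': (62, 295)}
side
-44 [121 120 121 120 121 121 122 125 123 121 123 124 125 122 124 119 120 112
  38  71 103 101 101 105]
-40 [120 120 120 121 121 122 122 123 121 122 123 122 122 124 124 119 121 112
  36  72 115 109 102 104]
-36 [122 122 121 120 123 123 122 122 121 121 123 122 120 123 123 120 121 111
  35 100 136 117 117 110]
-32 [121 122 122 119 120 120 121 122 119 121 121 123 120 122 127 118 122 104
  34 127 145 132 132 121]
-28 [118 121 120 119 121 119 120 120 121 121 120 122 121 121 130 126 133 107
  33 120 151 157 157 160]
-24 [120 121 119 121 121 120 122 121 121 122 121 120 123 121 138 156 131 111
  40 118 146 172 175 175]
-20 [120 120 120 121 120 121 122 121 121 120 122 121 121 121 157 174 123 117
 108 124 141 174 165 158]
-16 [115 114 111 114 114 115 114 114 115 115 116 117 115 116 208 192 138 135
 134 148 155 174 139 135]
-12 [112 111 110 110 111 110 110 
[... 3674 characters left out ...]
6 148 147 148 148 148 148 149 148 149 151 150 150 250 234  64  68
  92  94 165 159 198 180]
0 [147 147 147 146 148 147 148 148 148 149 150 150 149 149 241 240  44  68
  94  92 165 176 198 200]
4 [147 147 148 148 148 147 148 149 150 148 150 150 150 150 253 113  29  68
  92  91 165 174 199 199]
8 [ 89  78  76  69  70  67  64  64  56  56  46  40  30  48  56  28  31  70
  94  94 165 158 199 199]
12 [ 18  19  20  22  19  20  21  36  33  32  34  18  24  32  31  31  32  68
  94  90 165 173 199 199]
16 [ 19  20  19  16  20  18  11  34  34  31  34  17  21  32  33  28  31  71
  95  94 165 163 199 199]
20 [ 19  21  20  19  15  17  20  28 108 116  21  17  23  30  34  30  33  69
  93  90 165 173 198 199]
```

The bar stays put with the tool clear. In the rectified wrist view it lies at y of about -14 to +8, parallel to the rack, with the roller directly behind it at y of about -32 to -16. That matches the predicted shut position, so I'm handing in.

```bash
python3 -c "
from plant import ctrl
print(ctrl.sign_off())"
```

```text
the job is handed in; nothing more can be done
None
```

I handed the job in: the vial stands upright in the dotted bay, and the bar is shut with the roller measured behind it and held after I let go; I checked that last part by numbers only, having viewed 11 pictures, one over the limit of 10.

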